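# Rock a plug-in timer relay out of its socket

### The arm

A 6-joint arm with a two-finger parallel gripper is mounted at the origin on the work surface. World frame = base frame: x ahead of the robot, y to its left, z up, the work surface at z = 0. Lengths are in m, angles in rad, forces in N, time in s.
With the tool pointing down it reaches from about 0.3 to 0.775 m from the base axis. Payload 14.6 kg.
Tool frame: the origin (TCP) lies at the very end of the fingers, on their centre line; the grasp point (between the pads) lies 19 mm behind it; z points along the fingers, y is the line along which they close (so a half turn about z gives the same grasp; the last joint's range is limited). The gripper opens to 94 mm and grips with 3 to 60 N. Pads are 16 mm wide; open, the fingers measure 119 mm over their backs; the gripper's body (75 mm by 177 mm) begins 78 mm behind the grasp point.
Start: joints at [-0.067, 0.3, 1.521, -0, 1.321, -0.067], TCP at [0.55, -0, 0.205] pointing down, gripper open.
Joint ranges: [-3.03, 3.03], [-0.79, 2.21], [0.23, 2.52], [-1.04, 4.18], [0, 3.07], [-2.55, 2.55]. Speed limits (rad/s): [2.22, 2.22, 2.57, 3.14, 3.14, 3.14].

### API

Orientations are given as [roll, pitch, yaw] about the fixed x, y, z axes, in that order (R = Rz(yaw) Ry(pitch) Rx(roll)).
In Python, from station import ctrl gives the robot as it stands.
- The arm moves only by the tool move_arm, never from a script. Its argument "targets" is a list of rows, each a list of 6 numbers: the shift along the tool's x, y, z in units of 1000 mm (1.0 is 1000 mm), then the turn, a rotation vector about the tool's x, y, z in units of 30 degrees (1.0 is 30 degrees). In form: [[tx, ty, tz, ax, ay, az], ...]. A call has exactly 5 rows; each row is the pose to reach, as a shift and turn from the pose commanded when the call began, along the tool's axes at that moment; what a row does not reach only later rows make up. A row lasts 1/12 s, in which the tool goes at most 41.7 mm and 7.16 degrees, less where a joint would pass 70% of its speed; a pose out of reach is approached as far as the arm can. A call with a number of a shift or a turn outside -1 to 1 is refused whole. A call with a gripper value outside its range is refused whole. "fingers" is the opening, from -1 (shut) to 1 (fully open), set as the call begins (left out, the last holds). The fingers move at their own pace and stop on an object; "grip_force" is the grip in N (left out, the last holds). Time passes only in rows, so rows that repeat a pose let the fingers close, or fill a call up. It gives the time, the measured TCP pose, the force and the opening at its end, in the units of the state.
- ctrl.get_obs(): the state, without advancing time (a new reading comes with each control period).
- ctrl.camera(name): name is "scene" or "side" or "wrist"; returns the picture (420x560x3 uint8, red, green, blue); there is no depth.
- ctrl.camera_info(name): a dict with "fx", "fy", "cx", "cy" (pixels), "rvec" (rotation vector, rad) and "tvec" (3), from world to camera coordinates, as OpenCV has them. Camera axes: x right, y down, z forward; pixel columns grow to the right and rows downward; lengths in m; the calibration is good to about 2 mm. A picture is of the moment at which its call begins: read the wrist's pose just before it. camera_info takes no time and is no camera call; for the wrist camera it gives the pose at the moment of the call.
- ctrl.hand_in(): hands the job in, once; it reports no verdict.
The state is a dict: "time_s": time; "qpos": joint angles; "joint_vel": joint speeds; "tau": joint torques, N m; "ee_pos": TCP position; "eef_rot": TCP orientation; "force": force on the tool from outside, world axes, zero at the start; "moment": the same for the moment, N m; "grip_width": finger opening in m.
Only numpy, scipy, OpenCV 4.12 (cv2) and the standard library are available. Lean on these libraries where they do the work, as an engineer would, in place of code of your own. Each camera call takes 0.05 s, during which the arm holds its last target. There are 200 camera calls.

### The job

Pull the timer relay (the tall grey plug-in one with the knob on top) from its socket on the control panel. It sits tight and the panel is not screwed down, so do not haul it straight up: rock it a little to and fro, one side then the other and never more than about 15 degrees, until its blades come free. Finish while still holding it in the gripper, upright and still, a finger's breadth clear above its own socket; the panel stays lying flat where it is, and the other relays, the screwdriver and the mouse stay undisturbed.

Things in the scene. Friction and masses are not known exactly. Their poses are not given: they have to be found in the camera images.
- panel: Loose control panel: steel plate 240 (x) x 340 (y) x 3 mm, 2.4 kg with its fittings, lying on the bench by its weight only. Origin: centre of its underside, z up. A rail along its y carries three black relay sockets at panel x = 0, y = -52, 0, +52 mm. Wiring duct at x -113 to -83 (37 mm high), supply and switch at x 62 to 114 (to 47 mm high), terminals beyond y = +-74 (to 45 mm high).
- socket_mid (a point): Centre of the middle socket's top face (the seat), 40 mm above the bench, axes as the panel; the other two sockets are alike, 52 mm to either side along y. A socket is 76 (x) x 34 (y) mm and steps down beyond x = +-24 mm to 30 mm and beyond +-31 mm to 20 mm above the bench. Its two slots, centred at x = +-13 mm, are 8 mm wide (x) and 21 mm long (y).
- contact_mid (a point): Point 3 mm below socket_mid, at the height of the sprung contact bars that pinch the blades in the slots of each socket. A plugged-in blade row, 13 mm to either side in x, is held here by about 20 to 25 N of dry friction until it has risen past the bars; pulling both rows straight up at once lifts the panel off the bench, leaning on one row at a time does not.
- timer: The timer relay: tall opaque grey block 42 (x) x 28 (y) x 60 mm high with a 12 mm knob 5 mm high on top, about 0.11 kg, plugged in one of the three sockets (which one varies), axes parallel to the panel's, z up. Origin: centre of its underside, which stands on the seat on a foot 36 (x) x 24 (y) mm, 4 mm high.
- timer_cover (a point): Point on the timer's vertical axis, 45 mm above its origin, in the plain-sided cover (42 x 28 mm, from 9 to 60 mm above the origin) where it can be gripped; the neighbouring relays are 36 mm high and leave a 24 mm gap on either side along y, while both x sides are open.
- timer_tips (a point): Midpoint between the ends of the timer's two blade rows, 12 mm below its origin (28 mm above the bench while plugged in). The rows, at timer x = +-13 mm, are 2.4 mm thick and 18 mm wide (y). Leaning the timer about its y axis lifts one row while the other stays, turning on the foot's edge or the pinched row. A row is loose once risen 9 mm and out of its slot at 12 mm.
- relay_a: Bystander: low plug-in relay with a pale, clear plastic cover, 42 (x) x 28 (y) x 36 mm high, in another socket. Origin: centre of its underside.
- relay_b: Bystander: as relay_a, in the remaining socket.
- screwdriver: Bystander: screwdriver with blue handle, 190 mm long, lying on the bench on the panel's robot side. Origin at mid-length below its axis, x along it.
- mouse: Bystander: black computer mouse 104 x 60 x 33 mm on the bench beyond one end of the panel. Origin: centre of its underside.
Not all that is in view belongs to the job. Leave any blue or green look-alike of the timer alone.

How it is judged:
By the outcome, as a careful person would: the job done as asked, in the order asked, and still so for the second after the job is handed in, while the arm keeps its last pose, push and grip.
It also fails if it takes over 38 s, if anything falls off the work surface, if the arm or the gripper's body presses on something with over 40 N, if the wrist force passes 120 N, or if a joint passes its speed limit or range.

## Working session

There is one attempt and no reset: what is moved stays moved. The work goes in short steps, Python scripts to look and compute and a tool call to move; the robot and the scene stay as the last step left them, time stands still between calls to the robot, and variables do not carry over. Pictures are saved under pics/ and viewed, on a budget of 10 in all, crops included, one or two more only if the job needs it, and the job is handed in when it is done.

Besides the shell and the picture viewer there is one more tool, called after ">>>" as name(argument=value, ...), one argument or row to a line, values as JSON. move_arm: Moves the arm, as the interface text tells. Shifts and turns lie within -1 to 1; 1 stands for 1000 mm of shift or 30 degrees of turn. Its arguments: {"type":"object","properties":{"targets":{"type":"array"},"fingers":{"type":"number"},"grip_force":{"type":"number"}},"required":["targets"]}

```bash
mkdir -p pics
cat > h.py <<'E'
import numpy as np, cv2
from station import ctrl
def cam(n):
    i=ctrl.camera_info(n); im=ctrl.camera(n)[:,:,::-1].copy(); return im,i
def ray(i,u,v):
    R=cv2.Rodrigues(np.array(i['rvec'],float))[0]; t=np.array(i['tvec'],float).ravel()
    return -R.T@t, R.T@np.array([(u-i['cx'])/i['fx'],(v-i['cy'])/i['fy'],1.])
def onz(i,u,v,z):
    o,d=ray(i,u,v); return o+d*(z-o[2])/d[2]
def proj(i,P):
    R=cv2.Rodrigues(np.array(i['rvec'],float))[0]; t=np.array(i['tvec'],float).ravel()
    c=(R@np.atleast_2d(P).T).T+t; return np.c_[c[:,0]/c[:,2]*i['fx']+i['cx'],c[:,1]/c[:,2]*i['fy']+i['cy']]
E
python3 - <<'E'
from h import *
ims={}
for n in("scene","side","wrist"):
    im,i=cam(n); cv2.imwrite(f'pics/{n}0.png',im); ims[n]=im
    print(n,{k:np.round(np.array(v,float).ravel(),4).tolist() for k,v in i.items()}, np.round(ray(i,0,0)[0],3))
cv2.imwrite('pics/m.png',np.hstack([cv2.resize(ims['scene'],(400,300)),cv2.resize(ims['side'],(400,300))]))
print(ctrl.get_obs())
E
```

```text
scene {'fx': [408.9986], 'fy': [408.9986], 'cx': [278.8059], 'cy': [200.3287], 'rvec': [2.2714, 1.0866, -0.3462], 'tvec': [-0.4904, -0.2253, 1.1597]} [ 0.988 -0.193  0.79 ]
side {'fx': [437.3817], 'fy': [437.3817], 'cx': [279.1784], 'cy': [220.885], 'rvec': [0.0098, -2.8544, 1.2519], 'tvec': [0.5558, -0.0184, 0.9424]} [0.532 0.714 0.636]
wrist {'fx': [351.0041], 'fy': [351.0041], 'cx': [281.1141], 'cy': [212.0579], 'rvec': [-2.8986, -0.0004, -0.0], 'tvec': [-0.5487, -0.0257, 0.3892]} [0.549 0.069 0.384]
{'time_s': 0.15, 'qpos': array([-6.65835358e-02,  3.00371666e-01,  1.52143921e+00, -2.00114637e-05,
        1.32065211e+00, -6.65771410e-02]), 'joint_vel': array([ 0.00044682, -0.00424271, -0.00160246, -0.00063301, -0.00099884,
       -0.00043401]), 'tau': array([-2.50185103e-04, -5.31960297e+01, -3.52822959e+01,  7.07691838e-02,
        2.35654798e-02, -3.66386917e-05]), 'ee_pos': array([5.49810682e-01, 1.34870911e-05, 2.05000878e-01]), 'eef_rot': array([-3.14072296e+00, -3.85602425e-05,  1.57079488e+00]), 'force': array([ 0.4157445 ,  0.23300012, -0.84812754]), 'moment': array([ 0.04607967, -0.0064869 , -0.01978921]), 'grip_width': 0.09336731044783685}
```

View pics/scene0.png

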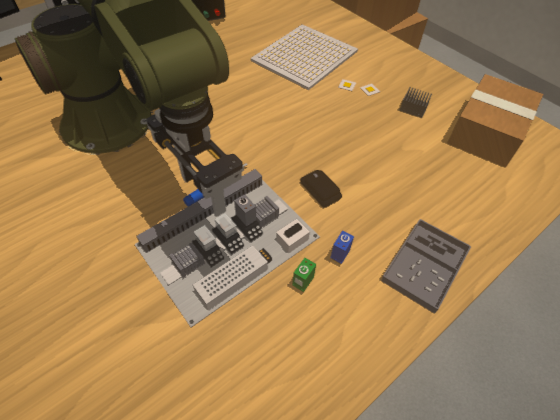

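View pics/wrist0.png

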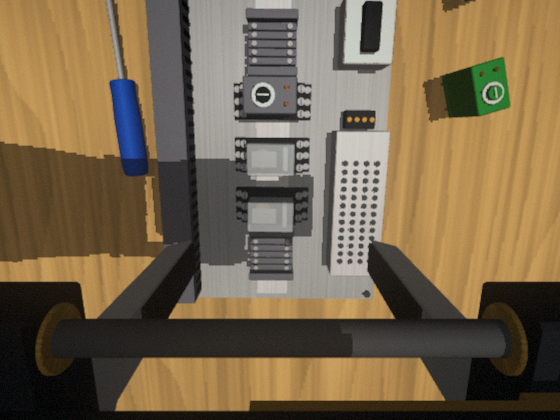

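View pics/side0.png

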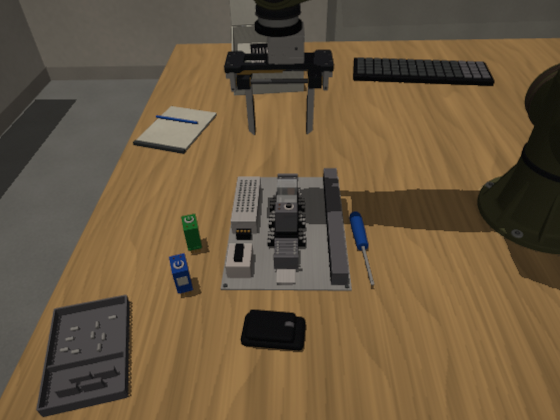

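Candidates in the wrist view: the grey block with a knob at (270,95), and the green look-alike at (490,92); the blue one is at (342,245) in the scene view. The grey one fits: it is plugged into the +y end socket, while the other two stand loose off the panel. I'll confirm it with an enlarged crop and measure it there.

Run:
```python
from h import *
im=cv2.imread('pics/wrist0.png'); i=ctrl.camera_info('wrist')
c=cv2.resize(im[50:250,180:380],None,fx=3,fy=3,interpolation=cv2.INTER_CUBIC)
cv2.imwrite('pics/c1.png',c)
for uv in [(263,94)]: print('knob',onz(i,*uv,.105))
for uv in [(244,77),(297,77),(244,115),(297,115)]: print(uv,onz(i,*uv,.100))
# relay centres tops z=.076
for uv in [(270,158),(270,213)]: print('relay',onz(i,*uv,.076))
# duct left edge bottom/ panel left edges
for uv in [(367,294)]: print('screw',onz(i,*uv,.003))
```

```text
knob [0.535013   0.09166827 0.105     ]
(244, 77) [0.52045961 0.10437367 0.1       ]
(297, 77) [0.56078919 0.10438672 0.1       ]
(244, 115) [0.5197589  0.07649391 0.1       ]
(297, 115) [0.56110129 0.0765067  0.1       ]
relay [0.53904643 0.04104359 0.076     ]
relay [ 0.5386854  -0.00832808  0.076     ]
screw [ 0.65072802 -0.12571967  0.003     ]
```

View pics/c1.png

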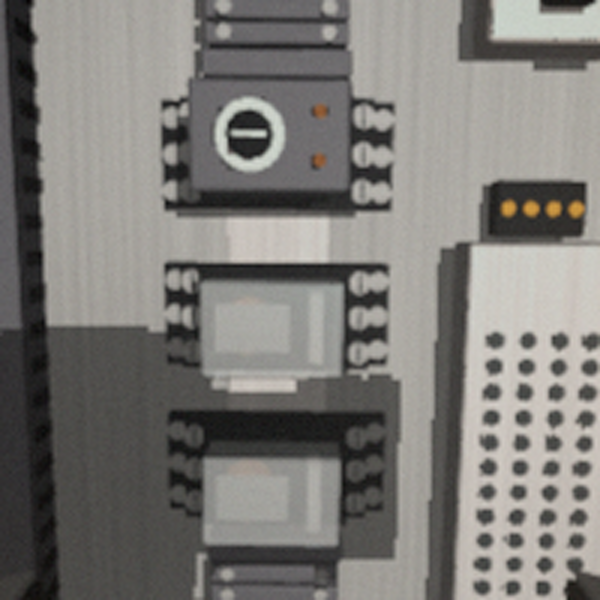

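The crop shows the grey opaque timer with knob and two orange LEDs, top face at about (243..297, 76..113) in the wrist picture. The two pale clear relays are at (271,159) and (270,214). The timer centre comes out near (0.5405, 0.091), with yaw about 0.

>>> move_arm(
  targets=[
    [0.03, -0.003, 0.01, 0, 0, 0],
    [0.06, -0.006, 0.02, 0, 0, 0],
    [0.091, -0.009, 0.03, 0, 0, 0],
    [0.091, -0.009, 0.045, 0, 0, 0],
    [0.091, -0.009, 0.045, 0, 0, 0],
  ],
  fingers=0.3,
  grip_force=5,
)

```text
time_s: 0.57
ee_pos: [0.5396, 0.0921, 0.1578]
eef_rot: [-3.137, 0.0, 1.573]
force: [0.2, -0.5, 0.3]
grip_width: 0.0641
```

Run:
```python
from h import *
im,i=cam('wrist'); cv2.imwrite('pics/w1.png',im); o=ctrl.get_obs(); print(o['ee_pos'],o['eef_rot'],o['grip_width'])
np.save('w1.npy',np.r_[i['rvec'].ravel() if hasattr(i['rvec'],'ravel') else i['rvec'],np.ravel(i['tvec'])])
print(proj(i,[[.5195,.077,.1],[.5615,.077,.1],[.5615,.105,.1],[.5195,.105,.1],[.5405,.091,.1]]))
```

```text
[0.54025403 0.09126092 0.15929636] [-3.13883024e+00  3.90144314e-04  1.57187839e+00] 0.06215971490616764
[[254.6031288  246.45119859]
 [313.57435492 246.65713845]
 [314.5790337  208.39638289]
 [253.97124216 208.20089267]
 [284.17443497 227.68815352]]
```

View pics/w1.png

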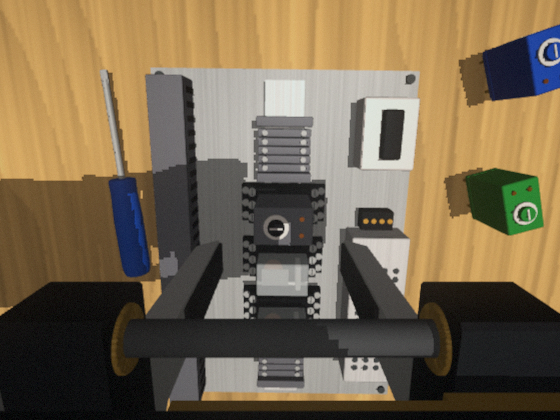

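Timer top lies at about (254..314, 208..246), matching the prediction. One refinement for yaw and centre.

Run:
```python
from h import *
im=cv2.imread('pics/w1.png'); i=ctrl.camera_info('wrist')
g=cv2.cvtColor(im,cv2.COLOR_BGR2GRAY)
hsv=cv2.cvtColor(im,cv2.COLOR_BGR2HSV)
# panel top edge (y+): first low-saturation row per column
P=[]
for u in range(210,400,5):
    v=np.argmax(hsv[50:100,u,1]<70)+50; P.append(onz(i,u,v,.003)[:2])
P=np.array(P); m=np.abs(P[:,1]-np.median(P[:,1]))<.004; k=np.polyfit(P[m,0],P[m,1],1); print('panel edge slope deg',np.degrees(np.arctan(k[0])),'y',np.median(P[:,1]),m.sum())
# right edge
Q=[]
for v in range(90,380,6):
    r=hsv[v,395:440,1]; u=395+np.argmax(r>90); Q.append(onz(i,u,v,.003)[:2])
Q=np.array(Q); m=np.abs(Q[:,0]-np.median(Q[:,0]))<.004; k=np.polyfit(Q[m,1],Q[m,0],1); print('right edge deg(yaw)',-np.degrees(np.arctan(k[0])),'x',np.median(Q[:,0]),m.sum())
c=cv2.resize(im[190:290,220:350],None,fx=6,fy=6,interpolation=cv2.INTER_CUBIC)
c=cv2.convertScaleAbs(c,alpha=1.8)
cv2.imwrite('pics/c2.png',c)
```

```text
panel edge slope deg -0.6730524019282543 y 0.2082860876335771 38
right edge deg(yaw) 0.3491861515663504 x 0.6655987906110674 35
```

View pics/c2.png

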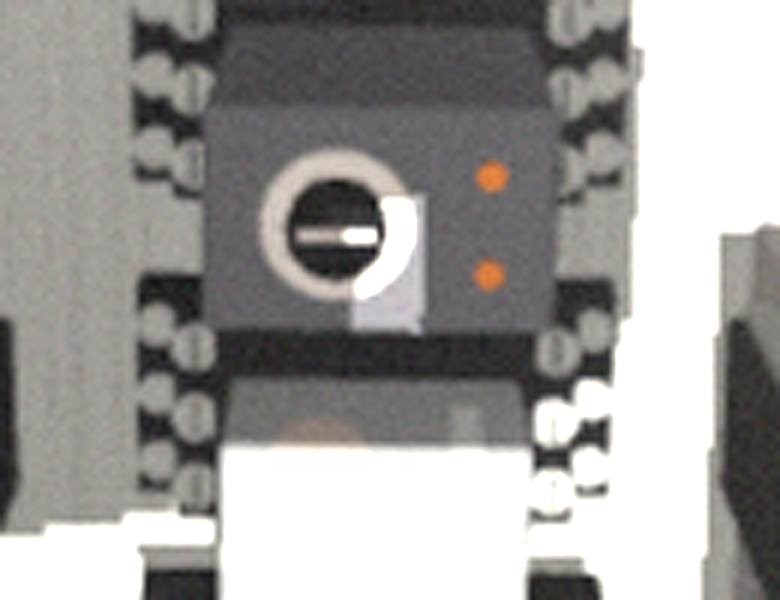

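Timer edges are at u 254.2..312.5 and v 207.5..245, so its centre is (0.540, 0.092), within 1 mm of the tool, and yaw is about 0. I'm descending to TCP z 0.066.

>>> move_arm(
  targets=[
    [0, 0, 0.03, 0, 0, 0],
    [0, 0, 0.06, 0, 0, 0],
    [0, 0, 0.08, 0, 0, 0],
    [0, 0, 0.094, 0, 0, 0],
    [0, 0, 0.094, 0, 0, 0],
  ],
)

```text
time_s: 1.03
ee_pos: [0.5401, 0.0899, 0.0645]
eef_rot: [-3.138, 0.0, 1.57]
force: [-1.0, 0.7, -0.5]
grip_width: 0.0612
```

>>> move_arm(
  targets=[
    [0, 0, 0, 0, 0, 0],
    [0, 0, 0, 0, 0, 0],
    [0, 0, 0, 0, 0, 0],
    [0, 0, 0, 0, 0, 0],
    [0, 0, 0, 0, 0, 0],
  ],
  fingers=-0.1,
  grip_force=5,
)

```text
time_s: 1.45
ee_pos: [0.5409, 0.091, 0.0672]
eef_rot: [3.141, -0.0, 1.571]
force: [-3.5, 0.9, 2.8]
grip_width: 0.0428
```

>>> move_arm(
  targets=[
    [0, 0, 0, 0, 0, 0],
    [0, 0, 0, 0, 0, 0],
    [0, 0, 0, 0, 0, 0],
    [0, 0, 0, 0, 0, 0],
    [0, 0, 0, 0, 0, 0],
  ],
  fingers=-1,
  grip_force=5,
)

```text
time_s: 1.87
ee_pos: [0.5408, 0.091, 0.0671]
eef_rot: [-3.141, 0.0, 1.571]
force: [-6.2, -1.5, 7.4]
grip_width: 0.0421
```

>>> move_arm(
  targets=[
    [0, -0.0004, -0.0005, 0, 0, 0],
    [0, -0.0008, -0.001, 0, 0, 0],
    [0, -0.0008, -0.001, 0, 0, 0],
    [0, -0.0008, -0.001, 0, 0, 0],
    [0, -0.0008, -0.001, 0, 0, 0],
  ],
  grip_force=45,
)

```text
time_s: 2.28
ee_pos: [0.5404, 0.091, 0.0672]
eef_rot: [3.141, -0.0, 1.571]
force: [5.9, -0.6, -10.4]
grip_width: 0.0418
```

Run:
```python
from h import *
o=ctrl.get_obs(); print({k:np.round(v,4) for k,v in o.items()})
im,i=cam('wrist'); cv2.imwrite('pics/w2.png',im)
im2,i=cam('side'); c=cv2.resize(im2[150:310,200:400],None,fx=2.8,fy=2.8); cv2.imwrite('pics/s2.png',c)
```

```text
{'time_s': np.float64(2.2833), 'qpos': array([ 0.1   ,  0.4489,  1.6627, -0.    ,  1.0294,  0.1   ]), 'joint_vel': array([-0.002 ,  0.0011, -0.0013,  0.0021,  0.0013, -0.001 ]), 'tau': array([  0.4755, -60.8379, -30.7758,   0.1487,   1.5738,  -0.0634]), 'ee_pos': array([0.5404, 0.091 , 0.0672]), 'eef_rot': array([ 3.1411, -0.    ,  1.5708]), 'force': array([  5.9262,  -0.5517, -10.3507]), 'moment': array([ 0.0231, -1.1617, -0.0716]), 'grip_width': np.float64(0.0418)}
```

View pics/s2.png

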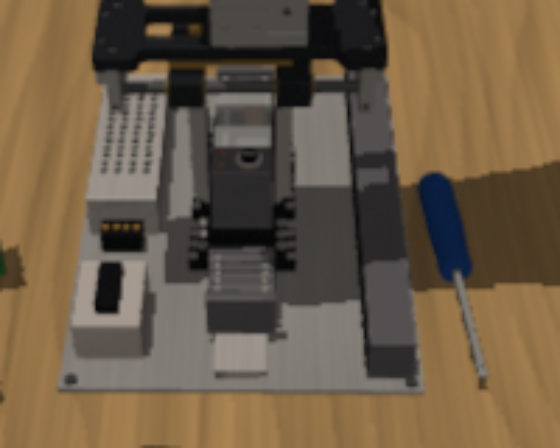

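Firmly gripped: 41.8 mm opening and small forces. The stiffness works out at about 15 N/mm. Next I plan the lean arcs: foot-edge pivot first, then row pivots.

```bash
cat > plan.py <<'E'
import numpy as np
# commanded state (x,z mm, th deg); pivot in world mm; world x = tool y, world z = -tool z at th=0
def lean(c,piv,dth,n=5,lift=0,cur=None):
    x,z,th=c; out=[]
    for k in range(1,n+1):
        a=np.radians(dth*k/n); s,co=np.sin(a),np.cos(a); rx,rz=x-piv[0],z-piv[1]
        X=piv[0]+co*rx+s*rz; Z=piv[1]-s*rx+co*rz+lift*k/n
        t=np.radians(th); d=np.array([X-x,Z-z])
        ty=d@[np.cos(t),-np.sin(t)]; tz=-(d@[np.sin(t),np.cos(t)])
        out.append([0,round(ty/1000,4),round(tz/1000,4),round(dth*k/n/30,3),0,0])
    print(out); return (X,Z,th+dth)
def loc(c,px,pz): # world of timer-local point (origin-based), TCP local (0,26.8)
    t=np.radians(c[2]); dx,dz=px,pz-26.6
    return (c[0]+np.cos(t)*dx+np.sin(t)*dz, c[1]-np.sin(t)*dx+np.cos(t)*dz)
def rises(c): # row tip rise above seated (28 mm), A=-13, B=+13
    a,b=loc(c,-13,-12),loc(c,13,-12); print('A rise %.1f x %.1f, B rise %.1f x %.1f'%(a[1]-28,a[0]-540.6,b[1]-28,b[0]-540.6))
E
python3 - <<'E'
from plan import *
c=(540.6,66.6,0)
c1=lean(c,(558.6,40),12); print(c1); rises(c1)
E
```

```text
[[0, np.float64(0.0011), np.float64(-0.0007), 0.08, 0, 0], [0, np.float64(0.0023), np.float64(-0.0014), 0.16, 0, 0], [0, np.float64(0.0035), np.float64(-0.002), 0.24, 0, 0], [0, np.float64(0.0047), np.float64(-0.0026), 0.32, 0, 0], [0, np.float64(0.0059), np.float64(-0.0032), 0.4, 0, 0]]
(np.float64(546.5237941625439), np.float64(69.7611366142389), 12)
A rise 6.7 x -14.8, B rise 1.3 x 10.6
```

>>> move_arm(
  targets=[
    [0, 0.0015, -0.0003, 0.08, 0, 0],
    [0, 0.0027, -0.001, 0.16, 0, 0],
    [0, 0.0039, -0.0016, 0.24, 0, 0],
    [0, 0.0051, -0.0022, 0.32, 0, 0],
    [0, 0.0063, -0.0028, 0.4, 0, 0],
  ],
  grip_force=60,
)

```text
time_s: 2.8
ee_pos: [0.5469, 0.091, 0.0697]
eef_rot: [-2.931, 0.0, 1.571]
force: [3.7, -0.6, -17.7]
grip_width: 0.0418
```

>>> move_arm(
  targets=[
    [0, 0, 0, 0, 0, 0],
    [0, 0, 0, 0, 0, 0],
    [0, 0, 0, 0, 0, 0],
    [0, 0, 0, 0, 0, 0],
    [0, 0, 0, 0, 0, 0],
  ],
)

```text
time_s: 3.22
ee_pos: [0.547, 0.0909, 0.0701]
eef_rot: [-2.935, 0.0, 1.571]
force: [8.0, -0.2, -11.2]
grip_width: 0.0421
```

Run:
```python
from h import *
from scipy.spatial.transform import Rotation as Ro
o=ctrl.get_obs(); print({k:np.round(o[k],4) for k in('time_s','ee_pos','eef_rot','force','moment','grip_width')})
R=Ro.from_euler('xyz',o['eef_rot']).as_matrix(); print(R.round(3))
im2,i=cam('side'); c=cv2.resize(im2[150:310,200:400],None,fx=2.8,fy=2.8); cv2.imwrite('pics/s3.png',c)
```

```text
{'time_s': np.float64(3.2167), 'ee_pos': array([0.547 , 0.0909, 0.0701]), 'eef_rot': array([-2.9352e+00,  1.0000e-04,  1.5708e+00]), 'force': array([  7.9835,  -0.2365, -11.1551]), 'moment': array([-0.1328, -2.4093, -0.0212]), 'grip_width': np.float64(0.0421)}
[[ 0.     0.979 -0.205]
 [ 1.    -0.    -0.   ]
 [-0.    -0.205 -0.979]]
```

View pics/s3.png

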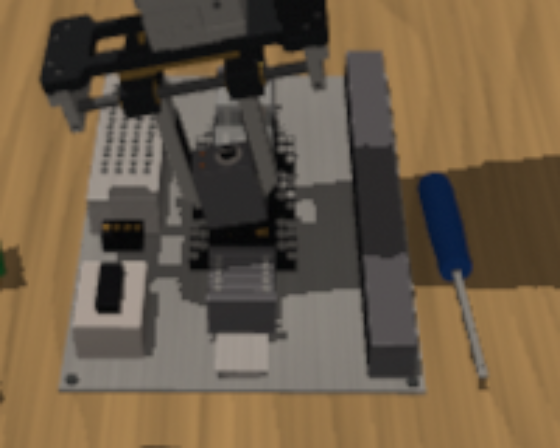

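The timer leans 12° toward +x with its -x row lifted, and the panel hasn't moved. Next is the opposite lean, pivoting on the pinched -x row (A).

```bash
python3 - <<'E' | sed 's/np.float64(\([^)]*\))/\1/g'
from plan import *
c=(546.5,69.8,12); rises(c)
p=loc(c,-13,-12+9-6.7); print(p)
c2=lean(c,p,-15.6); print(c2); rises(c2)
b=loc(c2,13,-12+9-8.3); print(b)
c3=lean(c2,b,15.6); print(c3); rises(c3)
E
```

```text
A rise 6.7 x -14.8, B rise 1.3 x 10.6
(526.2368868137759, 36.996094073993724)
[[0, -0.002, -0.0007, -0.104, 0, 0], [0, -0.004, -0.0012, -0.208, 0, 0], [0, -0.0061, -0.0016, -0.312, 0, 0], [0, -0.0082, -0.002, -0.416, 0, 0], [0, -0.0102, -0.0022, -0.52, 0, 0]]
(536.9319384244293, 74.04074106982105, -3.5999999999999996)
A rise 6.7 x -14.2, B rise 8.3 x 11.7
(552.2860465841578, 37.03180481627062)
[[0, 0.0021, -0.0007, 0.104, 0, 0], [0, 0.0042, -0.0012, 0.208, 0, 0], [0, 0.0063, -0.0016, 0.312, 0, 0], [0, 0.0085, -0.0019, 0.416, 0, 0], [0, 0.0107, -0.0021, 0.52, 0, 0]]
(547.4499808566114, 76.80645086471274, 12.0)
A rise 13.8 x -13.9, B rise 8.3 x 11.5
```

>>> move_arm(
  targets=[
    [0, -0.002, -0.0007, -0.104, 0, 0],
    [0, -0.004, -0.0012, -0.208, 0, 0],
    [0, -0.0061, -0.0016, -0.312, 0, 0],
    [0, -0.0082, -0.002, -0.416, 0, 0],
    [0, -0.0102, -0.0022, -0.52, 0, 0],
  ],
)

```text
time_s: 3.68
ee_pos: [0.5363, 0.091, 0.0741]
eef_rot: [3.076, 0.0, 1.571]
force: [6.7, 0.2, -14.3]
grip_width: 0.0418
```

>>> move_arm(
  targets=[
    [0, 0, 0, 0, 0, 0],
    [0, 0, 0, 0, 0, 0],
    [0, 0, 0, 0, 0, 0],
    [0, 0, 0, 0, 0, 0],
    [0, 0, 0, 0, 0, 0],
  ],
)

```text
time_s: 4.1
ee_pos: [0.5363, 0.091, 0.0745]
eef_rot: [3.082, 0.0, 1.571]
force: [-6.5, -1.1, -0.2]
grip_width: 0.0415
```

Run:
```python
from h import *
from plan import rises
o=ctrl.get_obs(); print({k:np.round(o[k],4) for k in('time_s','ee_pos','eef_rot','force','moment','grip_width')})
r=o['eef_rot'][0]; th=np.degrees(np.arctan2(-np.sin(r),-np.cos(r))) ; print(th); th=(np.degrees(r)%360)-180; print(th)
rises((o['ee_pos'][0]*1e3,o['ee_pos'][2]*1e3,th))
im,i=cam('side'); cv2.imwrite('pics/s4.png',cv2.resize(im[150:310,200:400],None,fx=2.8,fy=2.8))
```

```text
{'time_s': np.float64(4.1), 'ee_pos': array([0.5363, 0.091 , 0.0745]), 'eef_rot': array([3.0823e+00, 1.0000e-04, 1.5708e+00]), 'force': array([-6.5249, -1.1103, -0.1693]), 'moment': array([-0.1746,  1.4024,  0.0471]), 'grip_width': np.float64(0.0415)}
-3.398263918777137
-3.3982639187771326
A rise 7.2 x -15.0, B rise 8.7 x 11.0
```

View pics/s4.png

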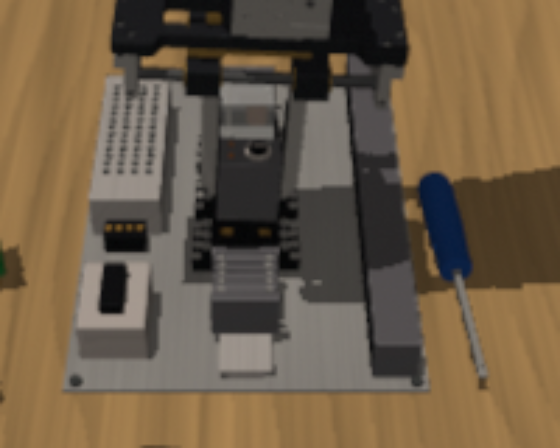

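The timer now leans 3.4° the other way, with row rises of about A 6.6 and B 8.1 mm. The panel seems to have crept a little toward -x, so I'll measure that before leaning back.

```bash
python3 - <<'E' | sed 's/np.float64(\([^)]*\))/\1/g'
from plan import *
import cv2
g=lambda f:cv2.cvtColor(cv2.imread(f),cv2.COLOR_BGR2GRAY)
a0,a,b=g('pics/s2.png'),g('pics/s3.png'),g('pics/s4.png')
for n,(x,y,w,h) in {'screwL':(58,368,30,24),'switch':(68,255,90,105),'screwR':(400,368,26,24),'driver':(410,165,90,220)}.items():
    for m,q in(('s3',a),('s4',b)):
        r=cv2.matchTemplate(q[y-12:y+h+12,x-12:x+w+12],a0[y:y+h,x:x+w],cv2.TM_CCOEFF_NORMED); _,s,_,l=cv2.minMaxLoc(r); print(n,m,l[0]-12,l[1]-12,round(s,2))
c2=(536.9,74.04,-3.6); p=loc(c2,13,-11.3)
c3=lean(c2,p,11.6,lift=.3); rises(c3); print(c3)
E
```

```text
screwL s3 1 0 0.99
screwL s4 5 1 0.96
switch s3 1 1 0.95
switch s4 5 1 0.99
screwR s3 2 0 0.98
screwR s4 6 -1 0.99
driver s3 0 -2 0.96
driver s4 1 1 0.95
[[0, 0.0015, -0.0006, 0.077, 0, 0], [0, 0.0031, -0.001, 0.155, 0, 0], [0, 0.0047, -0.0015, 0.232, 0, 0], [0, 0.0063, -0.0018, 0.309, 0, 0], [0, 0.0079, -0.0021, 0.387, 0, 0]]
A rise 12.3 x -14.2, B rise 8.6 x 11.6
(544.6552837924745, 76.67147386423595, 8.0)
```

The panel shifted about 3 mm toward -x. I'll lean back on row B and carry the whole thing 3 mm in +x to bring the panel back.

>>> move_arm(
  targets=[
    [0, 0.0021, -0.0006, 0.077, 0, 0],
    [0, 0.0043, -0.001, 0.155, 0, 0],
    [0, 0.0065, -0.0015, 0.232, 0, 0],
    [0, 0.0087, -0.0018, 0.309, 0, 0],
    [0, 0.0109, -0.0021, 0.387, 0, 0],
  ],
)

```text
time_s: 4.57
ee_pos: [0.5453, 0.091, 0.0766]
eef_rot: [-2.991, 0.0, 1.571]
force: [-12.1, -0.2, -4.8]
grip_width: 0.0413
```

>>> move_arm(
  targets=[
    [0, 0, 0, 0, 0, 0],
    [0, 0, 0, 0, 0, 0],
    [0, 0, 0, 0, 0, 0],
    [0, 0, 0, 0, 0, 0],
    [0, 0, 0, 0, 0, 0],
  ],
)

```text
time_s: 4.98
ee_pos: [0.5456, 0.091, 0.0766]
eef_rot: [-2.994, 0.0, 1.571]
force: [-13.8, -0.4, -2.3]
grip_width: 0.0415
```

```bash
cat > chk.py <<'E'
import sys; from h import *
from plan import rises
f=sys.argv[1]
o=ctrl.get_obs(); print({k:np.round(o[k],4).tolist() for k in('time_s','ee_pos','eef_rot','force','moment','grip_width')})
th=(np.degrees(o['eef_rot'][0])%360)-180; print('tilt',th); rises((o['ee_pos'][0]*1e3,o['ee_pos'][2]*1e3-.6,th))
im,i=cam('side'); c=cv2.resize(im[150:310,200:400],None,fx=2.8,fy=2.8); cv2.imwrite(f,c)
a0=cv2.imread('pics/s2.png')
for n,(x,y,w,h) in {'screwL':(58,368,30,24),'switch':(68,255,90,105),'screwR':(400,368,26,24),'driver':(410,165,90,220)}.items():
    r=cv2.matchTemplate(c[y-12:y+h+12,x-12:x+w+12],a0[y:y+h,x:x+w],cv2.TM_CCOEFF_NORMED); _,s,_,l=cv2.minMaxLoc(r); print(n,l[0]-12,l[1]-12,round(s,2))
E
python3 chk.py pics/s5.png
```

```text
{'time_s': 4.9833, 'ee_pos': [0.5456, 0.091, 0.0766], 'eef_rot': [-2.9941, 0.0002, 1.5709], 'force': [-13.7587, -0.4351, -2.3137], 'moment': [-0.1676, 2.919, 0.0637], 'grip_width': 0.0415}
tilt 8.453050704768003
A rise 11.7 x -13.5, B rise 7.9 x 12.2
screwL 3 1 0.97
switch 3 1 0.96
screwR 3 -1 0.99
driver 0 -2 0.97
```

View pics/s5.png

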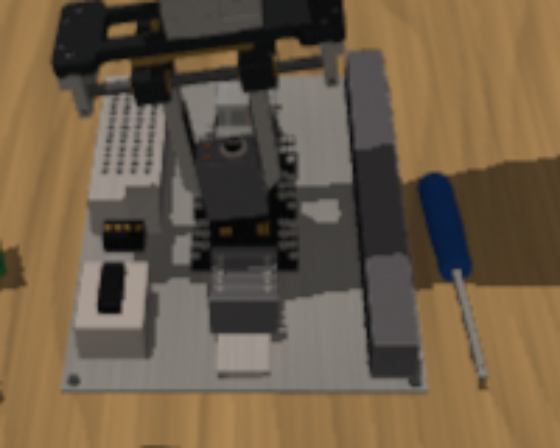

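Row A is now at 11.7 mm (loose) and row B at 7.9 mm, just short of free. The panel is still about 2 mm to -x, so I'll nudge it back before the last bit.

>>> move_arm(
  targets=[
    [0, 0.001, -0.0002, 0, 0, 0],
    [0, 0.002, -0.0003, 0, 0, 0],
    [0, 0.002, -0.0003, 0, 0, 0],
    [0, 0.0015, -0.0002, 0, 0, 0],
    [0, 0.0005, 0, 0, 0, 0],
  ],
)

```text
time_s: 5.45
ee_pos: [0.547, 0.091, 0.0766]
eef_rot: [-2.997, 0.0, 1.571]
force: [-2.4, 0.5, -6.9]
grip_width: 0.0418
```

```bash
python3 chk.py pics/s6.png
```

```text
{'time_s': 5.45, 'ee_pos': [0.547, 0.091, 0.0766], 'eef_rot': [-2.9966, 0.0001, 1.5708], 'force': [-2.4306, 0.5252, -6.9314], 'moment': [-0.0967, 0.5663, -0.0011], 'grip_width': 0.0418}
tilt 8.307550338462477
A rise 11.7 x -12.0, B rise 7.9 x 13.7
screwL 0 0 0.99
switch 0 0 0.96
screwR 0 0 1.0
driver 0 -2 0.98
```

The panel is exactly back in place. Now a brisk short lift to clear the last millimetre of row B.

>>> move_arm(
  targets=[
    [0, -0.0021, -0.0149, 0, 0, 0],
    [0, -0.0028, -0.0198, 0, 0, 0],
    [0, -0.0028, -0.0198, 0, 0, 0],
    [0, -0.0028, -0.0198, 0, 0, 0],
    [0, -0.0028, -0.0198, 0, 0, 0],
  ],
)

```text
time_s: 5.92
ee_pos: [0.5482, 0.091, 0.0969]
eef_rot: [-3.001, -0.0, 1.571]
force: [0.5, 0.9, -1.1]
grip_width: 0.0418
```

```bash
python3 chk.py pics/s7.png
```

```text
{'time_s': 5.9167, 'ee_pos': [0.5482, 0.091, 0.0969], 'eef_rot': [-3.0014, -0.0, 1.5707], 'force': [0.4668, 0.8691, -1.1216], 'moment': [-0.0165, -0.1161, -0.0223], 'grip_width': 0.0418}
tilt 8.032945281133351
A rise 31.9 x -10.7, B rise 28.3 x 15.1
screwL 0 0 0.99
switch 0 1 0.96
screwR 0 0 0.99
driver 0 -2 0.98
```

View pics/s7.png

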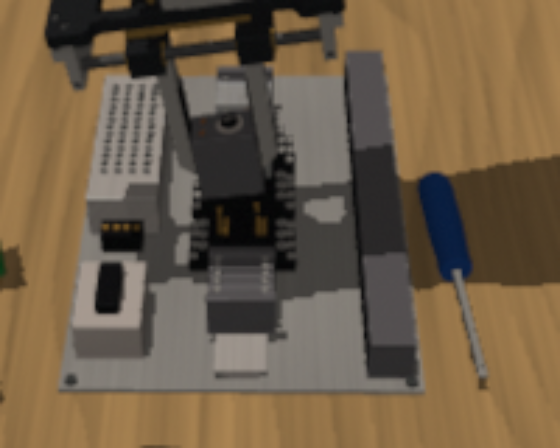

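It's free: only the timer's weight is on the tool, the blades are visible, and the panel hasn't moved. Next I set it upright over the socket, then hold still.

>>> move_arm(
  targets=[
    [0, -0.0018, 0.001, -0.067, 0, 0],
    [0, -0.0035, 0.002, -0.134, 0, 0],
    [0, -0.0052, 0.0031, -0.2, 0, 0],
    [0, -0.007, 0.0042, -0.267, 0, 0],
    [0, -0.007, 0.0042, -0.267, 0, 0],
  ],
)

```text
time_s: 6.38
ee_pos: [0.5397, 0.091, 0.0936]
eef_rot: [3.141, 0.0, 1.571]
force: [-0.2, 1.6, -1.1]
grip_width: 0.0418
```

>>> move_arm(
  targets=[
    [0, 0, 0, 0, 0, 0],
    [0, 0, 0, 0, 0, 0],
    [0, 0, 0, 0, 0, 0],
    [0, 0, 0, 0, 0, 0],
    [0, 0, 0, 0, 0, 0],
  ],
)

```text
time_s: 6.8
ee_pos: [0.5408, 0.091, 0.0939]
eef_rot: [-3.141, 0.0, 1.571]
force: [-0.5, -0.3, -0.7]
grip_width: 0.0415
```

```bash
python3 chk.py pics/s8.png
python3 - <<'E'
import cv2; from h import *
im,_=cam('scene'); c=cv2.resize(im[150:330,120:340],None,fx=2.5,fy=2.5); s=cv2.imread('pics/s8.png')
h=min(c.shape[0],s.shape[0]); cv2.imwrite('pics/f.png',cv2.resize(np.hstack([c[:h],s[:h]]),(800,330)))
E
```

```text
{'time_s': 6.8, 'ee_pos': [0.5408, 0.091, 0.0939], 'eef_rot': [-3.1411, 0.0, 1.5708], 'force': [-0.5219, -0.2576, -0.6725], 'moment': [0.0039, -0.0152, -0.0079], 'grip_width': 0.0415}
tilt 0.026300842245035483
A rise 26.7 x -12.8, B rise 26.7 x 13.2
screwL 0 0 0.99
switch 1 0 0.99
screwR 0 0 0.99
driver 0 0 1.0
```

View pics/f.png

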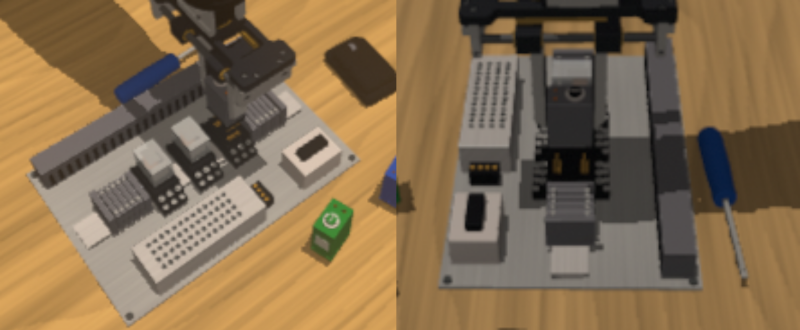

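The timer hangs upright over its own socket, with its tips about 15 mm above the seat. The panel and bystanders are in place, so I'm handing in.

```bash
python3 -c "
from station import ctrl; print(ctrl.hand_in())"
```

```text
the job is handed in; nothing more can be done
None
```

The timer relay is out of its socket (the +y end one) and I've handed the job in. It is held upright and still in the gripper, with its blade tips about 15 mm above the seat.

**How it came out:** I gripped it by its x sides and rocked it +12°, −3.5° and +8°. That loosened the −x blade row, and a brisk 20 mm lift, made while it was still leaning 8°, freed the last millimetre or so of the +x row.

**Last checks:**
- **Hold:** the tilt was about 0°, the wrist force under 1 N, the grip opening 41.5 mm, and 6.8 s had passed.
- **Panel:** the side camera showed it flat and within about 1 mm of its starting place.
- **Bystanders:** the screwdriver hadn't moved. The relays and mouse looked undisturbed by eye, but I didn't measure them.

**Disturbance:** the second lean slid the panel about 3 mm toward −x. I moved it back to its starting place while the +x row was still held, before the final lift. I only checked the panel's position after the lift, not during it. I viewed 11 pictures, one over the budget.

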